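Square a glass blank into the corner of a jig and hold it

ROBOT

A 6-joint arm with a two-finger parallel gripper is mounted at the origin on a cart in front of the work surface, level with it; the furniture and walls round the work are solid. World frame = base frame: x ahead of the robot, y to its left, z up, the work surface at z = 0. Lengths are in m, angles in rad, forces in N, time in s.
With the tool pointing down it reaches from about 0.4 to 0.825 m from the base axis. Payload 7 kg.
Tool frame: the origin (TCP) lies between the finger pads; the fingertips stand 8 mm ahead of it and the grasp point (between the pads) lies 11 mm behind it; z points along the fingers, y is the line along which they close (so a half turn about z gives the same grasp; the last joint's range is limited). The gripper opens to 85 mm and grips with 20 to 120 N. Pads are 22 mm wide; open, the fingers measure 114 mm over their backs; the gripper's body (76 mm by 85 mm) begins 54 mm behind the grasp point. The pads swing forward as they close: fully open they stand 13 mm farther back than shut.
Start: joints at [-1.042, 0.359, 0.012, 0, -1.224, -0.288], TCP at [0.161, -0.656, 0.204] pointing down, gripper open.
Joint ranges: [-3.07, 3.07], [-1.43, 2.12], [-1.02, 1.25], [-3.03, 1.67], [-3.05, -0], [-3.03, 3.03]. Speed limits (rad/s): [2.39, 2.39, 3.01, 3.14, 3.14, 3.14].

INTERFACE

Orientations are given as a 3x3 rotation matrix whose columns are the frame's x, y, z axes.
In Python, from station import manip gives the robot as it stands.
- The arm moves only by the tool drive_tool, never from a script. Its argument "series" is a list that holds one entry, the list of rows, each a list of 6 numbers: the shift along the tool's x, y, z in mm, then the turn, a rotation vector about the tool's x, y, z in degrees. A call has 1 to 8 rows; each row shifts and turns the commanded pose from where the row before left it, along the tool's axes as they then stand; what a row does not reach is not made up. A row lasts 1/10 s, in which the tool goes at most 50 mm and 8.59 degrees, less where a joint would pass 70% of its speed; a pose out of reach is approached as far as the arm can. A call is refused whole if a number of a shift passes 50 or a number of a turn 8.59, either way. A call with a gripper value outside its range is refused whole. "grip" is the finger opening in mm, from 0 to 85.4, set as the call begins (left out, the last holds). The fingers move at their own pace and stop on an object; "squeeze" is the grip in N (left out, the last holds). Time passes only in rows, so rows that do not move let the fingers close. It gives the time, the measured TCP pose, the force, the opening and the grip force at its end, in the units of the state.
- manip.state(): the state, without advancing time (a new reading comes with each control period).
- manip.snapshot(name): name is "side" or "top" or "wrist"; returns the picture (420x560x3 uint8, red, green, blue); there is no depth.
- manip.camera_info(name): a dict with "fx", "fy", "cx", "cy" (pixels), "pose" (4x4, takes a point from camera to world coordinates); the wrist camera has in their place "mount" (4x4, takes a point from camera to tool coordinates, whose origin is the TCP and whose axes are the flange's). Camera axes: x right, y up, looking along -z (the intrinsics and any distortion apply to the point x, -y, -z); pixel columns grow to the right and rows downward; lengths in m; the calibration is good to about 2 mm. A picture is of the moment at which its call begins: read the wrist's pose just before it. camera_info takes no time and is no camera call.
- manip.close_job(): hands the job in; it is judged then, once.
The state is a dict: "t": time; "joint_positions": joint angles; "qvel": joint speeds; "effort": joint torques, N m; "ee_pos": TCP position; "orientation": TCP orientation; "ft_force": force on the tool from outside, world axes, zero at the start; "wrist_torque": the same for the moment, N m; "grip_width": opening from 0.0 (shut) to 1.0 (fully open); "grasp_force": force on a finger pad.
Only numpy, scipy, OpenCV 4.12 (cv2) and the standard library are available. Lean on these libraries where they do the work, as an engineer would, in place of code of your own. Each camera call takes 0.05 s, during which the arm holds its last target. There are 200 camera calls.

TASK

Press the raised side arm of the squaring jig down until its catch snaps and holds it by itself. Then pick up the glass blank by its bar, set it flat on the jig's plate with its long side along the side arm, and push it into the corner so that it sits flush against both the rear rail and the side arm's stop strip. Finish still holding the bar and pressing the blank firmly against both stops, and leave the petri dish, beaker and tweezers where they are.

Things in the scene. Friction and masses are not known exactly. Their poses are not given: they have to be found in the camera images.
- jig: Squaring jig, fixed to the bench; base plate spans x -95..110, y -75..75, z 0..10 mm. Origin on the bench top; z up, +x to the rear rail (about away from the robot), +y to the side arm (left). The hinged side arm lies at y 32..46; hinge at x -75, z 20 (robot's side), free end at x 85. A sprung catch bolt in a small steel housing, x 84..109, y 28..50, 43 mm high, stands at that end.
- rear_rail: Fixed steel rail on the plate, the rear stop. Same origin and axes as the jig. Its stop face looks to -x, at x = +60 mm, from y -58 to +24 mm, z 10..28 mm.
- side_stop: Steel strip on the inner face of the side arm, the side stop; moves with the arm. When the arm is down its stop face looks to the jig's -y, at jig y = +28 mm, from jig x -10 to +66 mm, jig z 13..27 mm. Its origin is on the arm's hinge axis (jig x -75, y 39, z 20 mm); x along the arm to its free end.
- side_arm (a joint): Angle of the side arm, rad: 0 to 0.08 at the start, raised about 28 degrees by its spring (free end about 75 mm above its down position); 0.5 is fully down and level. Pressing the thumb pad takes about 1 to 2 N, then up to 8 N from 0.39 on, where the arm's end wedges the catch back; past about 0.46 the catch snaps over the end and holds the arm at 0.49. Press it right down before letting go.
- thumb_pad (a point): Centre of the top of the black thumb pad (36 mm along the arm, 16 mm wide) on the arm's free end, where to press; turns with the arm, x along the arm. 138 mm from the hinge axis along the arm and 14 mm above it; when the arm is down it is at jig x 63, y 39, z 34 mm, so it travels about 22 mm to jig +x on its way down.
- corner (a point): Point on the plate's top (10 mm above the bench) where the planes of the two stop faces meet; axes as the jig's. Fully home, the blank's origin is 28 mm to -x and 22 mm to -y of it.
- blank: Loose glass blank 56 x 44 x 20 mm, 0.17 to 0.35 kg, with an upright aluminium bar on top to hold it by: 44 mm long (x), 14 mm thick (y), 22 to 68 mm above the underside, on a foot 50 x 30 x 3 mm. Origin at the centre of the underside; x along the long side, y across the bar, z up. Symmetric under a half turn. The polished glass slips easily (friction about 0.3).
- petri_dish: Bystander: clear petri dish, 60 mm across, 13 mm high; origin at the centre of its underside.
- beaker: Bystander: small clear beaker, 52 mm across, 56 mm high; origin at the centre of its underside.
- tweezers: Bystander: steel tweezers 122 mm long, lying flat; origin at the centre of its underside, y along its length.
Not all that is in view belongs to the job. What is shaped like the blank but turquoise is not meant.

How it is judged:
On the way:
1. the side arm is down, held by its catch alone, before the blank is in the corner (value of joint side_arm above 0.47 rad and contact force between the fingers and jig below 0.3 N and horizontal distance between blank and corner above 0.06 m), for 0.2 s.
At the end, for the whole second after the job is handed in: Side arm latched (above 0.47 rad); blank on the plate (-2 to +3 mm), upright (0.06 rad), long side parallel to the arm (0.05 rad), within 2.5 mm of home at both stops, at rest, touched by the fingers and pressed with over 1.5 N on the rear rail and over 1.5 N on the side stop (value of joint side_arm above 0.47 rad and x of blank in the frame of corner between -0.0305 and -0.0255 m and y of blank in the frame of corner between -0.0245 and -0.0195 m and z of blank in the frame of corner between -0.002 and 0.003 m and angle between the x axis of blank and the x axis of jig, either way round below 0.05 rad and angle between blank's own z axis and vertical below 0.06 rad and contact force between blank and rear_rail above 1.5 N and contact force between blank and side_stop above 1.5 N and contact force between the fingers and blank above 1.5 N and linear speed of blank below 0.01 m/s); the arm keeps its last pose, push and grip.
It fails at once if the petri dish, beaker or tweezers were moved more than 2 cm (distance of any of petri_dish, beaker, tweezers from where it was at the start of the episode above 0.02 m).
It also fails if it takes over 67 s, if anything falls off the work surface, if the arm or the gripper's body presses on something with over 40 N, if the wrist force passes 120 N, or if a joint passes its speed limit or range.

## Working session

There is one attempt and no reset: what is moved stays moved. The work goes in short steps, Python scripts to look and compute and a tool call to move; the robot and the scene stay as the last step left them, time stands still between calls to the robot, and variables do not carry over. Pictures are saved under pics/ and viewed, at most 10 in all, crops included, and the job is handed in when it is done.

Besides the shell and the picture viewer there is one more tool, called after "Call:" by a JSON object that holds its "fn" and its "kwargs", one argument or row to a line. drive_tool: Moves the arm, as the interface text tells. Its arguments: {"type":"object","properties":{"series":{"type":"array"},"grip":{"type":"number"},"squeeze":{"type":"number"}},"required":["series"]}

```bash
mkdir -p pics; python3 - <<'E'
from station import manip
import cv2,numpy as np
np.set_printoptions(precision=4,suppress=True)
s=manip.state();print(s)
for n in("side","top","wrist"):
    print(n,manip.camera_info(n))
for n in("side","top"):
    cv2.imwrite(f"pics/{n}0.png",manip.snapshot(n)[:,:,::-1])
E
```

```text
{'t': 0.0, 'joint_positions': array([-1.0419,  0.3594,  0.0111, -0.0004, -1.2241, -0.2881]), 'qvel': array([-0.0001,  0.0012,  0.0011,  0.0015, -0.0002,  0.0007]), 'effort': array([  0.0007, -58.3313,  29.3429,   6.9365,  -0.0059,   0.    ]), 'ee_pos': array([ 0.1608, -0.655 ,  0.2029]), 'orientation': array([[-0.9712, -0.2384, -0.0005],
       [-0.2384,  0.9712,  0.0016],
       [ 0.0001,  0.0017, -1.    ]]), 'ft_force': array([ 0.4114, -0.4957,  0.4086]), 'wrist_torque': array([-0.0137, -0.0307, -0.0292]), 'grasp_force': 0.0, 'grip_width': 1.0007487386928944}
side {'fx': 379.20680924569945, 'fy': 379.20680924569945, 'cx': 276.56992801430937, 'cy': 204.31247788320638, 'pose': array([[ 0.9878,  0.0768, -0.1353,  0.3873],
       [-0.1555,  0.5025, -0.8505, -0.7605],
       [ 0.0027,  0.8611,  0.5084,  0.531 ],
       [ 0.    ,  0.    ,  0.    ,  1.    ]])}
top {'fx': 531.3901699332678, 'fy': 531.3901699332678, 'cx': 281.95735587209646, 'cy': 211.7322991117018, 'pose': array([[ 0.0209,  0.9848, -0.1722,  0.3279],
       [-0.9998,  0.0207, -0.0029, -0.0011],
       [ 0.0007,  0.1722,  0.9851,  1.2482],
       [ 0.    ,  0.    ,  0.    ,  1.    ]])}
wrist {'fx': 340.5659962174891, 'fy': 340.5659962174891, 'cx': 277.15673151356987, 'cy': 216.1101054912274, 'mount': array([[-0.0011,  0.9512,  0.3085,  0.0779],
       [ 1.    ,  0.0016, -0.0012, -0.0001],
       [-0.0016,  0.3085, -0.9512, -0.1699],
       [ 0.    ,  0.    ,  0.    ,  1.    ]])}
```

View pics/side0.png

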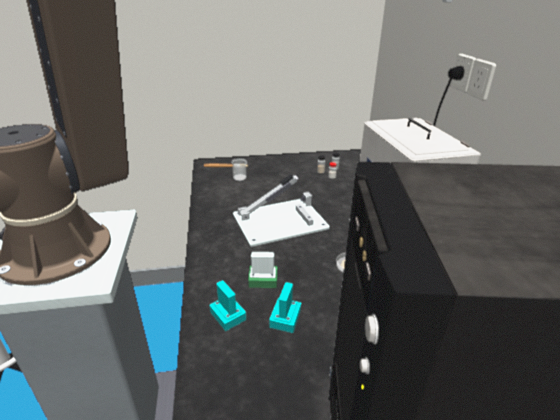

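View pics/top0.png

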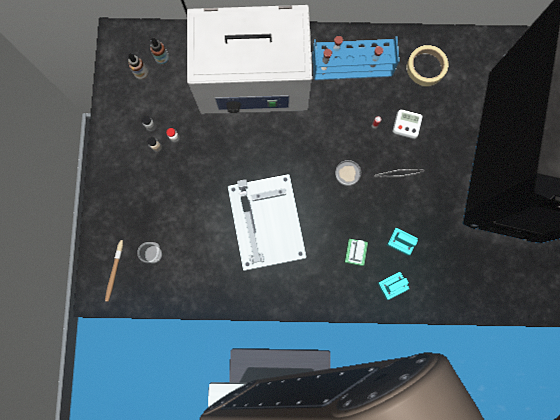

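Side picture: three blank-shaped things. One is a green-tinted glass with a white/aluminium bar at (263,268), and two are turquoise at (227,305) and (286,307). In the top picture they are at (356,251), (403,241) and (395,286). The aluminium-barred one fits, since turquoise is excluded. The jig is at about (267,222) in the top view, the petri dish at (348,173), tweezers at (399,173) and the beaker at (150,252). I'll confirm with one enlarged crop.

```bash
python3 - <<'E'
import cv2,numpy as np
a=cv2.imread("pics/top0.png")[165:305,220:420]; b=cv2.imread("pics/side0.png")[165:335,200:340]
a=cv2.resize(a,None,fx=4,fy=4,interpolation=cv2.INTER_CUBIC)
cv2.imwrite("pics/c1.png",a)
cv2.imwrite("pics/c2.png",cv2.resize(b,None,fx=3.5,fy=3.5,interpolation=cv2.INTER_CUBIC))
E
```

```text
(no output)
```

View pics/c1.png

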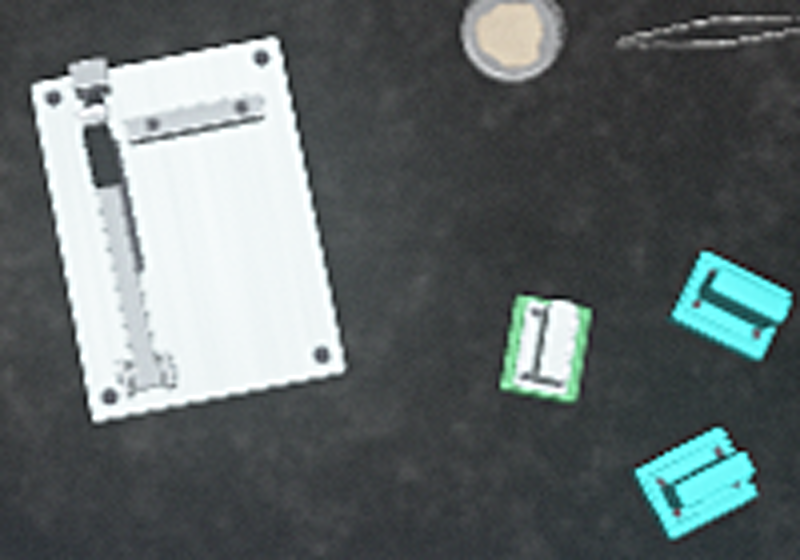

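View pics/c2.png

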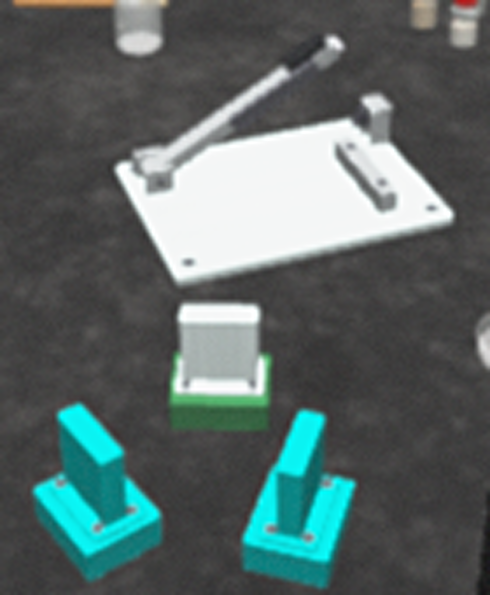

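The crops confirm that the blank is the green glass with the white bar, at c1 (547,348) and c2 (220,365). The jig plate's corners in c1 are (33,85), (277,37), (345,372) and (97,422). Next I'll compute positions from both views.

```bash
cat > h.py <<'E'
import numpy as np,cv2
from station import manip
np.set_printoptions(precision=4,suppress=True)
def ray(n,px,pose=None):
    c=manip.camera_info(n); T=np.array(c["pose"]) if pose is None else pose
    d=np.array([(px[0]-c["cx"])/c["fx"],-(px[1]-c["cy"])/c["fy"],-1.])
    return T[:3,3],T[:3,:3]@d
def atz(n,px,z,pose=None):
    o,d=ray(n,px,pose); return o+d*(z-o[2])/d[2]
def tri(rays):
    A=np.zeros((3,3));b=np.zeros(3)
    for o,d in rays:
        d=d/np.linalg.norm(d);P=np.eye(3)-np.outer(d,d);A+=P;b+=P@o
    p=np.linalg.solve(A,b)
    return p,[1e3*np.linalg.norm(np.cross(p-o,d/np.linalg.norm(d))) for o,d in rays]
def proj(n,p,pose=None):
    c=manip.camera_info(n); T=np.array(c["pose"]) if pose is None else pose
    q=T[:3,:3].T@(np.asarray(p)-T[:3,3])
    return np.array([c["cx"]+c["fx"]*q[0]/-q[2],c["cy"]-c["fy"]*q[1]/-q[2]])
def wpose():
    s=manip.state();T=np.eye(4);T[:3,:3]=s["orientation"];T[:3,3]=s["ee_pos"]
    return T@np.array(manip.camera_info("wrist")["mount"])
E
python3 - <<'E'
from h import *
A=lambda x,y:((x+.5)/4-.5+220,(y+.5)/4-.5+165)
B=lambda x,y:((x+.5)/3.5-.5+200,(y+.5)/3.5-.5+165)
top=dict(RL=(33,85),RR=(277,37),FR=(345,372),FL=(97,422))
sd=dict(RL=(350,120),RR=(453,213),FR=(181,279),FL=(117,170))
P={}
for k in top:
    p,r=tri([ray("top",A(*top[k])),ray("side",B(*sd[k]))]);P[k]=atz("top",A(*top[k]),.01)
    print(k,p,r,P[k],atz("side",B(*sd[k]),.01))
from itertools import product
loc=dict(RL=(.110,.075),RR=(.110,-.075),FR=(-.095,-.075),FL=(-.095,.075))
L=np.array([loc[k] for k in loc]);W=np.array([P[k][:2] for k in loc])
l=L-L.mean(0);w=W-W.mean(0)
th=np.arctan2((l[:,0]*w[:,1]-l[:,1]*w[:,0]).sum(),(l*w).sum())
R=np.array([[np.cos(th),-np.sin(th)],[np.sin(th),np.cos(th)]])
o=W.mean(0)-R@L.mean(0)
print("jig",o,th,np.degrees(th),W-(L@R.T+o))
j=lambda x,y,z:np.r_[R@[x,y]+o,z]
for q in [(60,-58,28),(60,24,28)]:
    p=j(*np.array(q)/1e3);print(q,p,(proj("top",p)-[220,165]+.5)*4,(proj("side",p)-[200,165]+.5)*3.5)
print("blank")
for c,z in(((517,295),.02),((592,307),.02),((577,403),.02),((500,390),.02)):print(atz("top",A(*c),z))
for c in((171,401),(269,400),(270,354),(176,356)):print(atz("side",B(*c),.02))
print("bartop side z.068")
for c in((181,321),(259,321),(259,305),(181,305)):print(atz("side",B(*c),.068))
E
```

```text
RL [0.5994 0.1334 0.009 ] [np.float64(4.964219807678501), np.float64(4.9642198076787984)] [0.6042 0.1329 0.01  ] [0.5937 0.1305 0.01  ]
RR [ 0.637  -0.0121  0.0113] [np.float64(0.5778626088426649), np.float64(0.5778626088425516)] [ 0.6367 -0.012   0.01  ] [ 0.6382 -0.0102  0.01  ]
FR [ 0.4391 -0.0555  0.0076] [np.float64(1.9263174518570905), np.float64(1.9263174518572155)] [ 0.4369 -0.0554  0.01  ] [ 0.4408 -0.0585  0.01  ]
FL [0.4062 0.0883 0.0068] [np.float64(1.1040644293074533), np.float64(1.1040644293074522)] [0.4049 0.0881 0.01  ] [0.4072 0.0833 0.01  ]
jig [0.5134 0.0368] 0.21839352895071698 12.513027481844242 [[-0.0003 -0.0009]
 [-0.0003  0.0006]
 [ 0.0001  0.0016]
 [ 0.0005 -0.0013]]
(60, -58, 28) [ 0.5845 -0.0069  0.028 ] [267.4185 116.4593] [379.2865 195.8274]
(60, 24, 28) [0.5667 0.0732 0.028 ] [130.0009 143.3668] [331.754  139.9232]
blank
[ 0.4829 -0.1544  0.02  ]
[ 0.4768 -0.1979  0.02  ]
[ 0.421  -0.1889  0.02  ]
[ 0.4275 -0.1445  0.02  ]
[ 0.4227 -0.1862  0.02  ]
[ 0.4778 -0.1939  0.02  ]
[ 0.4846 -0.1541  0.02  ]
[ 0.4293 -0.1474  0.02  ]
bartop side z.068
[ 0.431  -0.1755  0.068 ]
[ 0.4739 -0.1821  0.068 ]
[ 0.476  -0.1678  0.068 ]
[ 0.4324 -0.1611  0.068 ]
```

Measured: the jig origin is (0.513, 0.037) with yaw 12.5°, and the rail corners reproject well. The blank is at (0.453, −0.171), yaw about −9°, and its sizes match. Moving towards the thumb pad now.

Call:
{"fn": "drive_tool", "kwargs": {
  "series": [
    [[-30,35,0,0,0,0],[-30,35,0,0,0,0],[-30,35,0,0,0,0],[-30,35,0,0,0,0],[-30,35,0,0,0,0],[-30,35,0,0,0,0],[-30,35,0,0,0,0],[-30,35,0,0,0,0]]
  ],
  "grip": 0
}}

```text
t: 0.9
ee_pos: [0.3275, -0.3246, 0.2038]
orientation: [[-0.971, -0.238, 0.0], [-0.238, 0.971, 0.0], [-0.0, 0.0, -1.0]]
ft_force: [0.8, -0.4, -0.5]
grip_width: 0.003
grasp_force: 0.0
```

Call:
{"fn": "drive_tool", "kwargs": {
  "series": [
    [[-30,35,0,0,0,0],[-30,35,0,0,0,0],[-30,35,0,0,0,0],[-30,35,0,0,0,0],[-30,35,0,0,0,0],[0,0,0,0,0,1.3],[0,0,0,0,0,0],[0,0,0,0,0,0]]
  ]
}}

```text
t: 1.7
ee_pos: [0.4307, -0.121, 0.2037]
orientation: [[-0.976, -0.217, -0.001], [-0.217, 0.976, 0.0], [0.001, 0.0, -1.0]]
ft_force: [-0.3, -0.4, 0.1]
grip_width: -0.002
grasp_force: 0.0
```

```bash
python3 - <<'E'
from h import *
T=wpose();im=manip.snapshot("wrist");np.save("w1.npy",T)
cv2.imwrite("pics/w1.png",im[:,:,::-1]);s=manip.state();print(s["ee_pos"],s["orientation"],s["t"],s["ft_force"])
E
```

```text
[ 0.4306 -0.1213  0.2037] [[-0.9764 -0.2158 -0.0005]
 [-0.2158  0.9764 -0.    ]
 [ 0.0005  0.0001 -1.    ]] 1.75 [ 0.1531 -0.0334  0.2462]
```

View pics/w1.png

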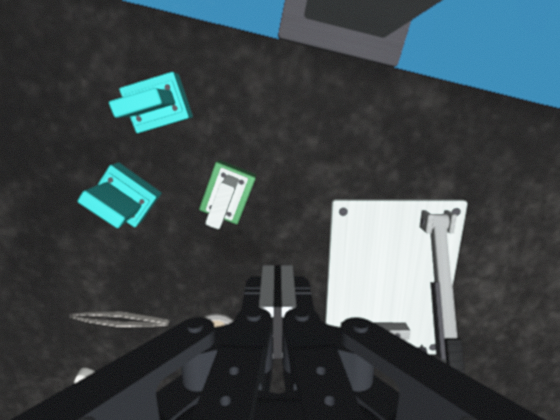

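The wrist view shows the green blank at (228,195) with its bar leaning to (215,225), the jig plate's front corners at (332,201) and (467,200), and the side arm running from (437,222) to (447,350). Cross-checking these.

```bash
python3 - <<'E'
from h import *
T=np.load("w1.npy")
for c in((332,201),(467,200)):print(atz("wrist",c,.01,T))
for c in((217,163),(255,178),(200,211)):print(atz("wrist",c,.02,T))
for c in((207,224),(222,228)):print("bartop",atz("wrist",c,.068,T))
R=np.array([[.9762,-.2167],[.2167,.9762]]);o=np.array([.5134,.0368])
s=manip.state();p=s["ee_pos"]
for a in(.48,.4,.3,.2,.1,.05,0,-.01):
    q=np.r_[R@[-.075+.138*np.cos(a)-.014*np.sin(a),.039]+o,.020+.138*np.sin(a)+.014*np.cos(a)+.008]
    d=q-p;p=q;print(a,q,s["orientation"].T@d*1e3)
E
```

```text
[ 0.4393 -0.0565  0.01  ]
[0.4061 0.0891 0.01  ]
[ 0.4232 -0.1862  0.02  ]
[ 0.4302 -0.1446  0.02  ]
[ 0.4787 -0.1958  0.02  ]
bartop [ 0.4732 -0.1795  0.068 ]
bartop [ 0.4742 -0.1649  0.068 ]
0.48 [0.5449 0.0837 0.1041] [-155.9298  175.5586   99.5069]
0.4 [0.5505 0.085  0.0946] [-5.7188  0.0044  9.506 ]
0.3 [0.5564 0.0863 0.0822] [-6.0507  0.0045 12.475 ]
0.2 [0.561  0.0873 0.0691] [-4.7751  0.0033 13.0168]
0.1 [0.5644 0.0881 0.0557] [-3.4518  0.0021 13.4285]
0.05 [0.5656 0.0883 0.0489] [-1.2183  0.0006  6.8268]
0 [0.5664 0.0885 0.042 ] [-0.8756  0.0003  6.8792]
-0.01 [0.5666 0.0886 0.0406] [-0.1338  0.      1.3806]
```

The wrist view agrees with the earlier measurement to within about 2 mm. Going above the pad.

Call:
{"fn": "drive_tool", "kwargs": {
  "series": [
    [[-31,35,0,0,0,0],[-31,35,0,0,0,0],[-31,35,10,0,0,0],[-31,35,20,0,0,0],[-32,36,30,0,0,0],[0,0,19,0,0,0],[0,0,0,0,0,0],[0,0,0,0,0,0]]
  ]
}}

```text
t: 2.55
ee_pos: [0.5421, 0.0778, 0.129]
orientation: [[-0.977, -0.215, -0.001], [-0.215, 0.977, -0.001], [0.001, -0.001, -1.0]]
ft_force: [0.4, 0.2, 0.7]
grip_width: 0.002
grasp_force: 0.0
```

Call:
{"fn": "drive_tool", "kwargs": {
  "series": [
    [[0,0,10,0,0,0],[0,0,10,0,0,0],[-3,0,5,0,0,0],[-3,0,5,0,0,0],[-3,0,6,0,0,0],[-3,0,6,0,0,0],[-2,0,6,0,0,0],[-2,0,6,0,0,0]]
  ]
}}

```text
t: 3.35
ee_pos: [0.5584, 0.0829, 0.0744]
orientation: [[-0.976, -0.217, 0.001], [-0.217, 0.976, 0.0], [-0.001, -0.0, -1.0]]
ft_force: [0.7, -0.7, 0.6]
grip_width: -0.002
grasp_force: 0.6
```

Call:
{"fn": "drive_tool", "kwargs": {
  "series": [
    [[-2,0,7,0,0,0],[-2,0,7,0,0,0],[-1,0,5,0,0,0],[-1,0,5,0,0,0],[0,0,0,0,0,0]]
  ]
}}

```text
t: 3.85
ee_pos: [0.5632, 0.0838, 0.0499]
orientation: [[-0.976, -0.216, -0.001], [-0.216, 0.976, -0.001], [0.001, -0.0, -1.0]]
ft_force: [0.2, 0.3, 1.0]
grip_width: -0.001
grasp_force: 0.4
```

```bash
python3 - <<'E'
from h import *
a=manip.snapshot("side")[150:260,210:350,::-1]
b=manip.snapshot("top")[160:280,220:340,::-1]
a=cv2.resize(a,(510,400),interpolation=cv2.INTER_CUBIC);b=cv2.resize(b,(290,290),interpolation=cv2.INTER_CUBIC)
c=np.zeros((400,800,3),np.uint8);c[:,:510]=a;c[:290,510:]=b
cv2.imwrite("pics/p1.png",c)
print(manip.state()["ft_force"])
E
```

```text
[-0.3542 -0.1113  1.0858]
```

View pics/p1.png

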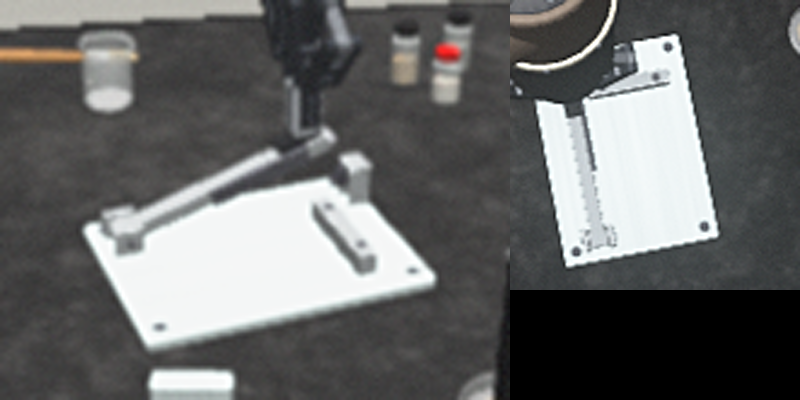

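```bash
python3 - <<'E'
from h import *
R=np.array([[.9762,-.2167],[.2167,.9762]]);o=np.array([.5134,.0368])
B=lambda u,v:(210+(u+.5)*140/510-.5,150+(v+.5)*110/400-.5)
for c in((125,222),(330,140),(325,132),(300,132),(322,150),(290,132),(322,128)):
    O,d=ray("side",B(*c)); n=np.r_[R[:,1],0]
    t=(.039-n@(O-np.r_[o,0]))/(n@d); p=O+t*d
    print(c,R.T@(p[:2]-o)*1e3,p[2]*1e3)
s=manip.state();print(R.T@(s["ee_pos"][:2]-o)*1e3,s["ee_pos"][2])
E
```

```text
(125, 222) [-72.3696  39.    ] 29.773832245767128
(330, 140) [82.4393 39.    ] 64.44908371791419
(325, 132) [78.2522 39.    ] 71.72787660756764
(300, 132) [58.7423 39.    ] 75.44007782923413
(322, 150) [76.4007 39.    ] 57.47135974041168
(290, 132) [51.0275 39.    ] 76.90799792937852
(322, 128) [75.7824 39.    ] 75.41368547486927
[58.843  35.1401] 0.05056100680476082
```

```bash
python3 - <<'E'
from h import *
s=manip.state();p=s["ee_pos"]
f=lambda q:((q-[210,150]+.5)*[510/140,400/110])
for dz in(-.008,0,.011,.03,.065):print(dz,f(proj("side",p+[0,0,dz])))
R=np.array([[.9762,-.2167],[.2167,.9762]]);o=np.array([.5134,.0368])
for q in((85,39,34),(63,39,34),(109,39,43),(84,28,43),(-75,39,20)):
    print(q,f(proj("side",np.r_[R@np.array(q[:2])/1e3+o,q[2]/1e3])))
a=manip.snapshot("side")[150:210,260:320,::-1]
cv2.imwrite("pics/p2.png",cv2.resize(a,(600,600),interpolation=cv2.INTER_CUBIC))
E
```

```text
-0.008 [301.7034 175.3704]
0 [301.9701 165.6388]
0.011 [302.3404 152.1261]
0.03 [302.99   128.4193]
0.065 [304.2212  83.4911]
(85, 39, 34) [332.2588 176.7531]
(63, 39, 34) [304.561  182.1791]
(109, 39, 43) [362.6075 160.1981]
(84, 28, 43) [337.8143 173.1714]
(-75, 39, 20) [122.4684 235.1525]
```

View pics/p2.png

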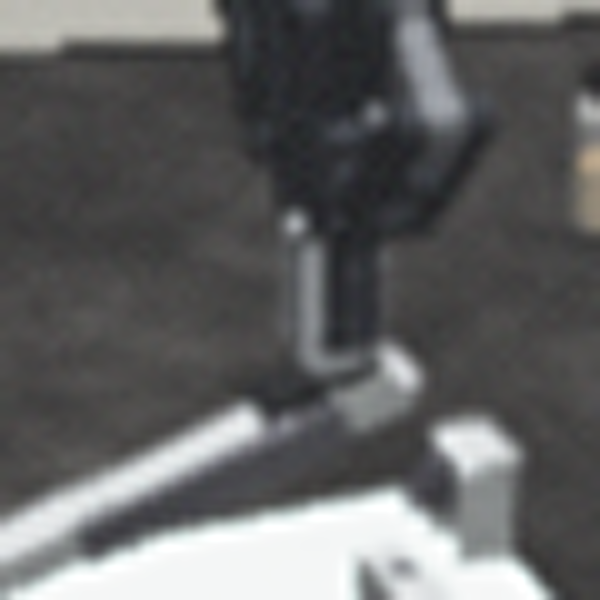

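The finger's bottom edge shows at p2 (340,362), about 28 mm above where the text puts the tip. The arm is at about 0.26 rad above level, and the w1 fingertip row 265 gives the same offset. The real tips are therefore about 28 mm behind the stated place, so I'll keep pressing by force.

Call:
{"fn": "drive_tool", "kwargs": {
  "series": [
    [[-1,2,4,0,0,0],[-1,1,4,0,0,0],[-1,1,4,0,0,0],[-1,0,4,0,0,0],[0,0,0,0,0,0]]
  ]
}}

```text
t: 4.5
ee_pos: [0.5668, 0.0889, 0.0341]
orientation: [[-0.976, -0.216, -0.0], [-0.216, 0.976, -0.0], [0.0, -0.0, -1.0]]
ft_force: [-0.4, -0.2, 2.2]
grip_width: 0.0
grasp_force: 0.6
```

Call:
{"fn": "drive_tool", "kwargs": {
  "series": [
    [[-1,0,3,0,0,0],[-1,0,3,0,0,0],[0,0,3,0,0,0],[0,0,0,0,0,0]]
  ]
}}

```text
t: 4.9
ee_pos: [0.5689, 0.0893, 0.0255]
orientation: [[-0.976, -0.216, 0.0], [-0.216, 0.976, -0.0], [-0.0, -0.0, -1.0]]
ft_force: [0.6, -0.3, 0.7]
grip_width: 0.003
grasp_force: 0.6
```

Call:
{"fn": "drive_tool", "kwargs": {
  "series": [
    [[0,0,3,0,0,0],[0,0,2,0,0,0],[0,0,0,0,0,0]]
  ]
}}

```text
t: 5.2
ee_pos: [0.5693, 0.0894, 0.021]
orientation: [[-0.976, -0.217, 0.001], [-0.217, 0.976, 0.0], [-0.001, 0.0, -1.0]]
ft_force: [1.7, 0.3, 2.4]
grip_width: 0.003
grasp_force: 1.1
```

Call:
{"fn": "drive_tool", "kwargs": {
  "series": [
    [[0,0,2,0,0,0],[0,0,2,0,0,0],[0,0,0,0,0,0]]
  ]
}}

```text
t: 5.5
ee_pos: [0.5699, 0.0896, 0.0175]
orientation: [[-0.976, -0.217, 0.002], [-0.217, 0.976, 0.001], [-0.002, 0.0, -1.0]]
ft_force: [2.7, 0.2, 3.8]
grip_width: -0.003
grasp_force: 2.1
```

Call:
{"fn": "drive_tool", "kwargs": {
  "series": [
    [[0,0,2,0,0,0],[0,0,2,0,0,0],[0,0,0,0,0,0]]
  ]
}}

```text
t: 5.8
ee_pos: [0.5688, 0.0893, 0.0127]
orientation: [[-0.976, -0.216, 0.0], [-0.216, 0.976, 0.0], [-0.0, 0.0, -1.0]]
ft_force: [0.4, 0.9, 1.3]
grip_width: 0.001
grasp_force: 1.1
```

Call:
{"fn": "drive_tool", "kwargs": {
  "series": [
    [[0,0,2,0,0,0],[0,0,1,0,0,0],[0,0,0,0,0,0]]
  ]
}}

```text
t: 6.1
ee_pos: [0.5678, 0.0889, 0.0091]
orientation: [[-0.976, -0.216, -0.002], [-0.216, 0.976, -0.001], [0.002, -0.0, -1.0]]
ft_force: [0.1, 0.1, 0.5]
grip_width: 0.0
grasp_force: 0.0
```

Call:
{"fn": "drive_tool", "kwargs": {
  "series": [
    [[0,0,2,0,0,0],[0,0,0,0,0,0]]
  ]
}}

```text
t: 6.3
ee_pos: [0.5681, 0.089, 0.0074]
orientation: [[-0.976, -0.216, -0.001], [-0.216, 0.976, -0.0], [0.001, -0.0, -1.0]]
ft_force: [-1.2, -0.9, 1.3]
grip_width: -0.004
grasp_force: 0.8
```

Call:
{"fn": "drive_tool", "kwargs": {
  "series": [
    [[0,0,2,0,0,0],[0,0,0,0,0,0]]
  ]
}}

```text
t: 6.5
ee_pos: [0.5684, 0.089, 0.0066]
orientation: [[-0.976, -0.217, -0.0], [-0.217, 0.976, -0.0], [0.0, -0.0, -1.0]]
ft_force: [-4.4, -1.2, 10.9]
grip_width: -0.001
grasp_force: 5.3
```

Call:
{"fn": "drive_tool", "kwargs": {
  "series": [
    [[0,0,2,0,0,0],[0,0,0,0,0,0]]
  ]
}}

```text
t: 6.7
ee_pos: [0.5685, 0.089, 0.0063]
orientation: [[-0.976, -0.217, 0.0], [-0.217, 0.976, -0.001], [-0.0, -0.001, -1.0]]
ft_force: [-10.1, -0.1, 27.7]
grip_width: 0.002
grasp_force: 13.6
```

Hard stop reached with the TCP at z = 6.5 mm and the pad at 34 mm, so the tips are 27.5 mm behind the TCP. Lifting, then moving toward the blank and checking the latch.

Call:
{"fn": "drive_tool", "kwargs": {
  "series": [
    [[0,0,-10,0,0,0],[0,0,-20,0,0,0],[0,0,-40,0,0,0],[0,0,-40,0,0,0],[0,0,-20,0,0,0],[0,0,0,0,0,0]]
  ],
  "grip": 60
}}

```text
t: 7.3
ee_pos: [0.5707, 0.09, 0.1375]
orientation: [[-0.976, -0.217, 0.006], [-0.217, 0.976, 0.002], [-0.006, 0.001, -1.0]]
ft_force: [0.3, -0.5, -0.0]
grip_width: 0.702
grasp_force: 0.0
```

```bash
python3 - <<'E'
from h import *
s=manip.state();p=s["ee_pos"];print(p,s["ft_force"],s["t"])
a=manip.snapshot("side")[150:290,220:350,::-1]
cv2.imwrite("pics/p3.png",cv2.resize(a,None,fx=4,fy=4,interpolation=cv2.INTER_CUBIC))
print(s["orientation"].T@(np.array([.4528,-.171,p[2]])-p)*1e3)
E
```

```text
[0.5707 0.09   0.1375] [ 0.2743 -0.5417 -0.0402] 7.3
[ 171.6139 -229.2273   -1.2855]
```

View pics/p3.png

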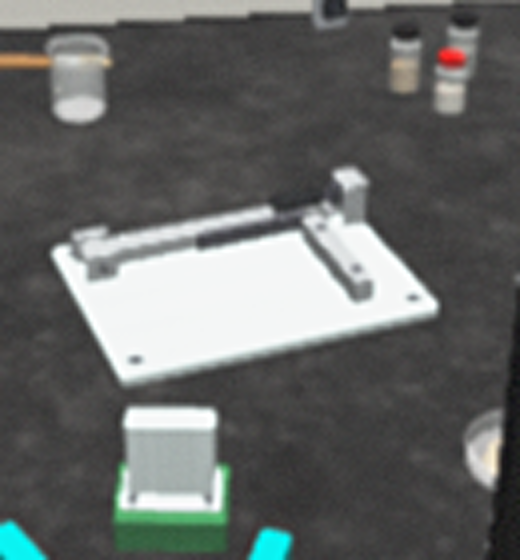

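The picture shows the arm level along the plate with its end under the catch at (345,190), so it is latched. The blank is untouched at (170,470). Going to the blank now.

Call:
{"fn": "drive_tool", "kwargs": {
  "series": [
    [[29,-38,0,0,0,0],[29,-38,0,0,0,0],[29,-38,0,0,0,0],[29,-38,0,0,0,0],[28,-38,0,0,0,0],[28,-38,0,0,0,0],[0,0,0,0,0,7.2],[0,0,0,0,0,7.2]]
  ]
}}

```text
t: 8.15
ee_pos: [0.4484, -0.172, 0.1326]
orientation: [[-0.999, 0.041, -0.002], [0.041, 0.999, 0.0], [0.002, 0.0, -1.0]]
ft_force: [0.1, -0.8, 0.1]
grip_width: 0.703
grasp_force: 0.0
```

Call:
{"fn": "drive_tool", "kwargs": {
  "series": [
    [[0,0,0,0,0,7.1],[0,0,0,0,0,0],[0,0,0,0,0,0],[0,0,0,0,0,0]]
  ]
}}

```text
t: 8.55
ee_pos: [0.4498, -0.1704, 0.1333]
orientation: [[-0.988, 0.154, -0.001], [0.154, 0.988, 0.0], [0.001, -0.0, -1.0]]
ft_force: [0.4, -0.0, 0.6]
grip_width: 0.703
grasp_force: 0.0
```

```bash
python3 - <<'E'
from h import *
s=manip.state();p=s["ee_pos"];T=wpose();print(p,s["orientation"],s["t"],s["grip_width"])
np.save("w2.npy",T)
cv2.imwrite("pics/w2.png",manip.snapshot("wrist")[:,:,::-1])
print(s["orientation"].T@(np.array([.4534,-.171,p[2]])-p)*1e3)
E
```

```text
[ 0.4498 -0.1704  0.1333] [[-0.9881  0.1536 -0.001 ]
 [ 0.1536  0.9881  0.0001]
 [ 0.001  -0.0001 -1.    ]] 8.55 0.7027815513068254
[-3.6077 -0.0166 -0.0034]
```

View pics/w2.png

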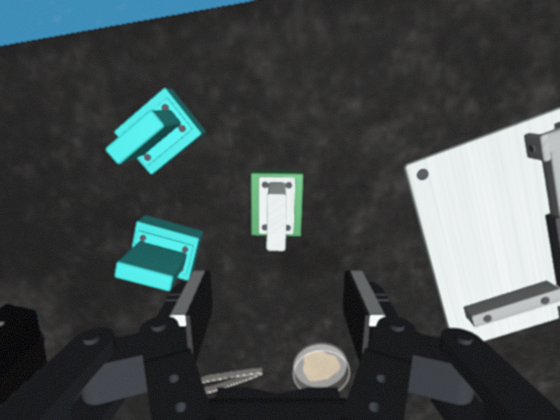

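The bar is centred, with its sides at columns 250 and 303 (mean 277 = cx), and parallel to the fingers. Descending and gripping.

Call:
{"fn": "drive_tool", "kwargs": {
  "series": [
    [[-4,0,30,0,0,0],[0,0,30,0,0,0],[0,0,30,0,0,0],[0,0,22,0,0,0],[0,0,12,0,0,0],[0,0,8,0,0,0],[0,0,0,0,0,0]]
  ],
  "grip": 50
}}

```text
t: 9.3
ee_pos: [0.4535, -0.1711, 0.0009]
orientation: [[-0.988, 0.156, -0.002], [0.156, 0.988, -0.0], [0.002, -0.0, -1.0]]
ft_force: [-0.3, 0.2, 0.2]
grip_width: 0.587
grasp_force: 0.0
```

Call:
{"fn": "drive_tool", "kwargs": {
  "series": [
    [[0,0,0,0,0,0],[0,0,0,0,0,0],[0,0,0,0,0,0],[0,0,0,0,0,0],[0,0,0,0,0,0],[0,0,0,0,0,0],[0,0,0,0,0,0]]
  ],
  "grip": 0,
  "squeeze": 70
}}

```text
t: 10.0
ee_pos: [0.4549, -0.1712, 0.0027]
orientation: [[-0.988, 0.156, 0.002], [0.156, 0.988, -0.0], [-0.002, 0.0, -1.0]]
ft_force: [-1.5, 0.5, 7.3]
grip_width: 0.156
grasp_force: 69.1
```

Gripped at 13.3 mm, which fits the 14 mm bar. Lifting, turning, and carrying it to about 15 mm short of the corner on both sides.

Call:
{"fn": "drive_tool", "kwargs": {
  "series": [
    [[0,0,-10,0,0,0],[0,0,-20,0,0,0],[0,0,-30,0,0,0],[0,0,-10,0,0,-5.5],[0,0,0,0,0,-5.5],[0,0,0,0,0,-5.5],[0,0,0,0,0,-5],[0,0,0,0,0,0]]
  ]
}}

```text
t: 10.8
ee_pos: [0.4538, -0.1712, 0.0723]
orientation: [[-0.976, -0.217, 0.0], [-0.217, 0.976, 0.0], [-0.0, 0.0, -1.0]]
ft_force: [0.3, -0.8, -1.7]
grip_width: 0.15
grasp_force: 68.1
```

Call:
{"fn": "drive_tool", "kwargs": {
  "series": [
    [[-20,30,0,0,0,0],[-20,30,0,0,0,0],[-20,30,0,0,0,0],[-20,30,0,0,0,0],[-20,30,0,0,0,0],[-19,31,0,0,0,0],[0,0,0,0,0,0],[0,0,0,0,0,0]]
  ]
}}

```text
t: 11.6
ee_pos: [0.5308, 0.032, 0.0717]
orientation: [[-0.976, -0.216, -0.001], [-0.216, 0.976, -0.0], [0.001, 0.0, -1.0]]
ft_force: [0.0, -0.6, -1.8]
grip_width: 0.154
grasp_force: 68.7
```

```bash
python3 - <<'E'
from h import *
s=manip.state();p=s["ee_pos"];print(p,s["orientation"],s["t"],s["ft_force"],s["grip_width"],s["wrist_torque"])
R=np.array([[.9762,-.2167],[.2167,.9762]]);o=np.array([.5134,.0368])
print(R.T@(p[:2]-o)*1e3)
a=manip.snapshot("side")[150:270,220:350,::-1];b=manip.snapshot("wrist")[:,:,::-1]
a=cv2.resize(a,(400,369),interpolation=cv2.INTER_CUBIC);b=cv2.resize(b[100:400,180:480],(400,400))
c=np.zeros((400,800,3),np.uint8);c[:369,:400]=a;c[:,400:]=b
cv2.imwrite("pics/p4.png",c)
E
```

```text
[0.5308 0.032  0.0717] [[-0.9764 -0.2158 -0.0008]
 [-0.2158  0.9764 -0.0001]
 [ 0.0008  0.     -1.    ]] 11.6 [ 0.0011 -0.6336 -1.8255] 0.15395459489306965 [-0.0385  0.0368 -0.0083]
[15.9713 -8.4843]
```

View pics/p4.png

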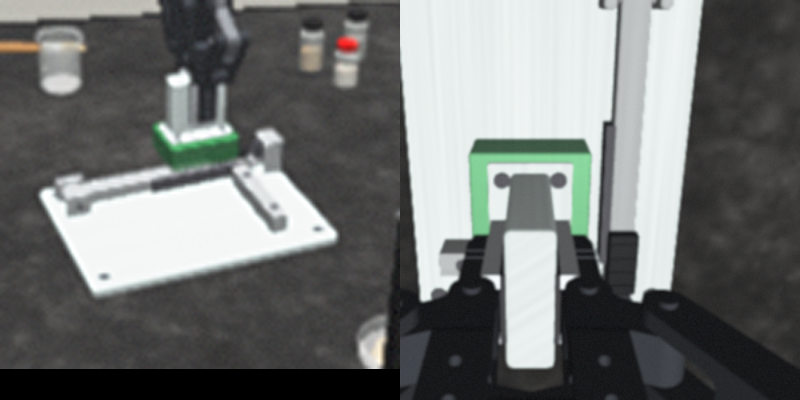

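The blank hangs level in the grip, its long side parallel to the arm (green edges at columns 470 and 590 run parallel to the arm at 610 to 640), clear of both stops. Lowering it.

Call:
{"fn": "drive_tool", "kwargs": {
  "series": [
    [[0,0,20,0,0,0],[0,0,20,0,0,0],[0,0,10,0,0,0],[0,0,5,0,0,0],[0,0,0,0,0,0],[0,0,0,0,0,0]]
  ]
}}

```text
t: 12.3
ee_pos: [0.5315, 0.0311, 0.0174]
orientation: [[-0.976, -0.216, 0.001], [-0.216, 0.976, 0.0], [-0.001, -0.0, -1.0]]
ft_force: [0.7, -0.3, -0.4]
grip_width: 0.154
grasp_force: 68.7
```

Call:
{"fn": "drive_tool", "kwargs": {
  "series": [
    [[0,0,2,0,0,0],[0,0,1,0,0,0],[0,0,0,0,0,0],[0,0,0,0,0,0]]
  ]
}}

```text
t: 12.7
ee_pos: [0.5312, 0.0313, 0.014]
orientation: [[-0.976, -0.216, 0.0], [-0.216, 0.976, 0.0], [-0.0, 0.0, -1.0]]
ft_force: [-0.8, 0.3, -0.6]
grip_width: 0.153
grasp_force: 68.7
```

Call:
{"fn": "drive_tool", "kwargs": {
  "series": [
    [[0,0,1,0,0,0],[0,0,0,0,0,0],[0,0,0,0,0,0]]
  ]
}}

```text
t: 13.0
ee_pos: [0.5311, 0.0313, 0.0128]
orientation: [[-0.976, -0.216, 0.0], [-0.216, 0.976, 0.0], [-0.0, 0.0, -1.0]]
ft_force: [0.2, -0.2, -2.1]
grip_width: 0.156
grasp_force: 68.8
```

Call:
{"fn": "drive_tool", "kwargs": {
  "series": [
    [[0,0,1,0,0,0],[0,0,0,0,0,0],[0,0,0,0,0,0]]
  ]
}}

```text
t: 13.3
ee_pos: [0.5313, 0.0312, 0.0127]
orientation: [[-0.976, -0.217, 0.001], [-0.217, 0.976, -0.0], [-0.001, -0.0, -1.0]]
ft_force: [-3.3, -0.8, 8.7]
grip_width: 0.158
grasp_force: 70.1
```

Call:
{"fn": "drive_tool", "kwargs": {
  "series": [
    [[0,0,1,0,0,0],[0,0,0,0,0,0],[0,0,0,0,0,0]]
  ]
}}

```text
t: 13.6
ee_pos: [0.5314, 0.0312, 0.0127]
orientation: [[-0.976, -0.217, 0.001], [-0.217, 0.976, -0.0], [-0.001, -0.0, -1.0]]
ft_force: [-6.6, 0.5, 18.8]
grip_width: 0.157
grasp_force: 71.7
```

Seated at TCP z = 12.7 mm (10 mm above the pick height, the plate's thickness). Easing off and pushing towards the rear rail.

Call:
{"fn": "drive_tool", "kwargs": {
  "series": [
    [[0,0,-1.6,0,0,0],[-4,0,0,0,0,0],[-4,0,0,0,0,0],[-3,0,0,0,0,0],[0,0,0,0,0,0]]
  ]
}}

```text
t: 14.1
ee_pos: [0.543, 0.0338, 0.0127]
orientation: [[-0.976, -0.217, 0.001], [-0.217, 0.976, -0.0], [-0.001, -0.0, -1.0]]
ft_force: [-0.7, -1.2, 5.2]
grip_width: 0.156
grasp_force: 69.9
```

Call:
{"fn": "drive_tool", "kwargs": {
  "series": [
    [[-1,0,0,0,0,0],[-1,0,0,0,0,0],[0,0,0,0,0,0],[0,0,0,0,0,0]]
  ]
}}

```text
t: 14.5
ee_pos: [0.5444, 0.034, 0.0128]
orientation: [[-0.976, -0.217, 0.0], [-0.217, 0.976, -0.0], [-0.0, -0.0, -1.0]]
ft_force: [-1.3, -1.4, 6.6]
grip_width: 0.152
grasp_force: 70.2
```

Call:
{"fn": "drive_tool", "kwargs": {
  "series": [
    [[-1,0,0,0,0,0],[-1,0,0,0,0,0],[0,0,0,0,0,0],[0,0,0,0,0,0]]
  ]
}}

```text
t: 14.9
ee_pos: [0.5464, 0.0345, 0.0127]
orientation: [[-0.976, -0.217, 0.0], [-0.217, 0.976, -0.0], [-0.0, -0.0, -1.0]]
ft_force: [-2.1, -2.1, 6.9]
grip_width: 0.155
grasp_force: 70.2
```

Call:
{"fn": "drive_tool", "kwargs": {
  "series": [
    [[-1,0,0,0,0,0],[0,0,0,0,0,0],[0,0,0,0,0,0]]
  ]
}}

```text
t: 15.2
ee_pos: [0.5473, 0.0347, 0.0127]
orientation: [[-0.976, -0.217, 0.0], [-0.217, 0.976, -0.0], [-0.0, -0.0, -1.0]]
ft_force: [-3.2, -2.1, 6.9]
grip_width: 0.152
grasp_force: 70.2
```

Call:
{"fn": "drive_tool", "kwargs": {
  "series": [
    [[-1,0,0,0,0,0],[0,0,0,0,0,0],[0,0,0,0,0,0]]
  ]
}}

```text
t: 15.5
ee_pos: [0.5483, 0.0349, 0.0128]
orientation: [[-0.976, -0.217, 0.0], [-0.217, 0.976, -0.0], [-0.0, -0.0, -1.0]]
ft_force: [-2.7, -0.7, 7.4]
grip_width: 0.155
grasp_force: 70.2
```

Still sliding freely (the force is only friction), so I'll continue.

Call:
{"fn": "drive_tool", "kwargs": {
  "series": [
    [[-1,0,0,0,0,0],[0,0,0,0,0,0],[0,0,0,0,0,0]]
  ]
}}

```text
t: 15.8
ee_pos: [0.5493, 0.0351, 0.0127]
orientation: [[-0.976, -0.217, 0.0], [-0.217, 0.976, -0.0], [-0.0, -0.0, -1.0]]
ft_force: [-1.9, -0.9, 6.6]
grip_width: 0.153
grasp_force: 70.2
```

Call:
{"fn": "drive_tool", "kwargs": {
  "series": [
    [[-1,0,0,0,0,0],[0,0,0,0,0,0],[0,0,0,0,0,0]]
  ]
}}

```text
t: 16.1
ee_pos: [0.5498, 0.0352, 0.0128]
orientation: [[-0.976, -0.217, -0.0], [-0.217, 0.976, -0.0], [0.001, -0.0, -1.0]]
ft_force: [-3.9, 0.3, 8.1]
grip_width: 0.16
grasp_force: 70.4
```

Call:
{"fn": "drive_tool", "kwargs": {
  "series": [
    [[-1,0,0,0,0,0],[0,0,0,0,0,0],[0,0,0,0,0,0]]
  ]
}}

```text
t: 16.4
ee_pos: [0.5499, 0.0352, 0.0128]
orientation: [[-0.976, -0.216, -0.002], [-0.216, 0.976, -0.001], [0.002, -0.0, -1.0]]
ft_force: [-7.3, 0.6, 12.1]
grip_width: 0.153
grasp_force: 71.0
```

Call:
{"fn": "drive_tool", "kwargs": {
  "series": [
    [[1,4,0,0,0,0],[0,4,0,0,0,0],[0,4,0,0,0,0],[0,0,0,0,0,0],[0,0,0,0,0,0]]
  ]
}}

```text
t: 16.9
ee_pos: [0.5472, 0.0469, 0.0127]
orientation: [[-0.976, -0.217, -0.0], [-0.217, 0.976, -0.001], [0.0, -0.0, -1.0]]
ft_force: [-3.2, -0.4, 8.5]
grip_width: 0.152
grasp_force: 70.2
```

Call:
{"fn": "drive_tool", "kwargs": {
  "series": [
    [[0,1,0,0,0,0],[0,1,0,0,0,0],[0,0,0,0,0,0],[0,0,0,0,0,0]]
  ]
}}

```text
t: 17.3
ee_pos: [0.5469, 0.0485, 0.0128]
orientation: [[-0.976, -0.216, -0.0], [-0.216, 0.976, -0.001], [0.0, -0.001, -1.0]]
ft_force: [-2.9, -2.7, 7.8]
grip_width: 0.153
grasp_force: 70.0
```

Call:
{"fn": "drive_tool", "kwargs": {
  "series": [
    [[0,1,0,0,0,0],[0,1,0,0,0,0],[0,0,0,0,0,0],[0,0,0,0,0,0]]
  ]
}}

```text
t: 17.7
ee_pos: [0.5465, 0.0503, 0.0128]
orientation: [[-0.976, -0.216, -0.0], [-0.216, 0.976, -0.001], [0.0, -0.001, -1.0]]
ft_force: [-1.9, -4.3, 7.7]
grip_width: 0.158
grasp_force: 70.1
```

Call:
{"fn": "drive_tool", "kwargs": {
  "series": [
    [[0,1,0,0,0,0],[0,0,0,0,0,0],[0,0,0,0,0,0]]
  ]
}}

```text
t: 18.0
ee_pos: [0.5464, 0.0505, 0.0128]
orientation: [[-0.976, -0.217, -0.0], [-0.217, 0.976, -0.002], [0.001, -0.002, -1.0]]
ft_force: [-0.2, -8.5, 7.0]
grip_width: 0.151
grasp_force: 70.3
```

Call:
{"fn": "drive_tool", "kwargs": {
  "series": [
    [[0,1,0,0,0,0],[0,0,0,0,0,0],[0,0,0,0,0,0]]
  ]
}}

```text
t: 18.3
ee_pos: [0.5464, 0.0507, 0.0128]
orientation: [[-0.976, -0.217, -0.0], [-0.217, 0.976, -0.003], [0.001, -0.003, -1.0]]
ft_force: [1.9, -14.0, 7.0]
grip_width: 0.153
grasp_force: 70.4
```

Call:
{"fn": "drive_tool", "kwargs": {
  "series": [
    [[-1,0,0,0,0,0],[0,0,0,0,0,0],[0,0,0,0,0,0]]
  ]
}}

```text
t: 18.6
ee_pos: [0.5464, 0.0506, 0.0128]
orientation: [[-0.976, -0.216, -0.002], [-0.216, 0.976, -0.003], [0.003, -0.003, -1.0]]
ft_force: [-2.4, -12.8, 10.0]
grip_width: 0.151
grasp_force: 71.0
```

Call:
{"fn": "drive_tool", "kwargs": {
  "series": [
    [[-1,0,0,0,0,0],[0,0,0,0,0,0],[0,0,0,0,0,0]]
  ]
}}

```text
t: 18.9
ee_pos: [0.5464, 0.0505, 0.0128]
orientation: [[-0.976, -0.216, -0.003], [-0.216, 0.976, -0.004], [0.004, -0.003, -1.0]]
ft_force: [-4.5, -13.1, 14.2]
grip_width: 0.159
grasp_force: 71.6
```

Call:
{"fn": "drive_tool", "kwargs": {
  "series": [
    [[-1,0,-0.5,0,0,0],[-1,0,-0.5,0,0,0],[0,0,0,0,0,0],[0,0,0,0,0,0]]
  ]
}}

```text
t: 19.3
ee_pos: [0.5465, 0.0506, 0.013]
orientation: [[-0.976, -0.216, -0.007], [-0.216, 0.976, -0.004], [0.007, -0.003, -1.0]]
ft_force: [-8.5, -11.0, 11.9]
grip_width: 0.154
grasp_force: 70.9
```

Call:
{"fn": "drive_tool", "kwargs": {
  "series": [
    [[-0.6,0.4,-0.3,0,0,0],[0,0,0,0,0,0],[0,0,0,0,0,0],[0,0,0,0,0,0],[0,0,0,0,0,0]]
  ]
}}

```text
t: 19.8
ee_pos: [0.5464, 0.0506, 0.013]
orientation: [[-0.977, -0.215, -0.008], [-0.215, 0.977, -0.005], [0.009, -0.003, -1.0]]
ft_force: [-7.7, -13.7, 10.4]
grip_width: 0.157
grasp_force: 70.7
```

Pressing about 10 N on the rear rail and 12 N on the side stop, at rest. Handing in.

```bash
python3 -c "
from station import manip
print(manip.close_job())"
```

```text
the job is handed in; nothing more can be done
None
```

I handed the job in at about 20 s. The side arm is latched, and the blank is held by its bar and pressed into the corner with about 10 N on the rear rail and 12 N on the side stop by wrist force. I did not check the final pose in a picture, because all 10 views were used, and the hand-in returned no verdict.

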